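# Couple the circuit-board holder to its ball stand

## Robot

A 6-joint arm with a two-finger parallel gripper is mounted at the origin on the work surface. World frame = base frame: x ahead of the robot, y to its left, z up, the work surface at z = 0. Lengths are in m, angles in rad, forces in N, time in s.
With the tool pointing down it reaches from about 0.3 to 0.775 m from the base axis. Payload 14.6 kg.
Tool frame: the origin (TCP) lies between the finger pads; the fingertips stand manip.finger_overhang ahead of it and the grasp point (between the pads) lies 2 mm behind it (manip.finger_overhang is the distance from the TCP to the fingertips, in m); z points along the fingers, y is the direction in which the jaws open and shut (so a half turn about z gives the same grasp; the last joint's range is limited). The gripper opens to 85 mm and grips with 20 to 120 N. Pads are 22 mm wide; open, the fingers measure 114 mm over their backs; the gripper's body (76 mm by 85 mm) begins 54 mm behind the grasp point. The pads swing forward as they close: fully open they stand 13 mm farther back than shut.
Start: joints at [-1.261, 0.3, 1.521, -0, 1.321, -0.067], TCP at [0.202, -0.511, 0.248] pointing down, gripper open.
Joint ranges: [-3.03, 3.03], [-0.79, 2.21], [0.23, 2.52], [-1.04, 4.18], [0, 3.07], [-2.55, 2.55]. Speed limits (rad/s): [2.22, 2.22, 2.57, 3.14, 3.14, 3.14].

## Interface

Orientations are given as a unit quaternion [w, x, y, z].
In Python, from workcell import manip, cams gives the robot as it stands. The module is installed in compiled form; this text tells all that it offers.
- The arm moves only by the tool jog_arm, never from a script. Its argument "increments" is text: rows parted by semicolons, each of 5 numbers parted by spaces: the opening, from -1 (shut) to 1 (fully open), then the shift along the tool's x, y, z in cm, then the turn about the tool's z in rad. A call has 1 to 5 rows; each row is the pose to reach, as a shift and turn from the pose commanded when the call began, along the tool's axes at that moment; what a row does not reach only later rows make up. A row lasts 1/12 s, in which the tool goes at most 41.7 mm and 7.16 degrees, less where a joint would pass 70% of its speed; a pose out of reach is approached as far as the arm can. A call with a gripper value outside its range is refused whole. The fingers move at their own pace and stop on an object; "force" is the grip in N (left out, the last holds). Time passes only in rows, so rows that repeat a pose let the fingers close. It gives the time, the measured TCP pose, the force and the opening at its end, in the units of the state.
- manip.sense(): the state, without advancing time (a new reading comes with each control period).
- cams.grab_frame(name): name is "scene" or "top" or "wrist"; returns a dict with "color" (420x560x3 uint8, blue, green, red), "K" (3x3 intrinsics, pixels), "k1" (the pictures are not rectified: a ray, as slopes to the right and down, at radius r is drawn at 1 + k1 r^2 times it, then the intrinsics apply), "extrinsics" (4x4, takes a point from world to camera coordinates). Camera axes: x right, y down, z forward; pixel columns grow to the right and rows downward; lengths in m; the calibration is good to about 2 mm. A picture is of the moment at which its call begins. There is no depth.
- manip.finish_job(): hands the job in, once; it reports no verdict.
The state is a dict: "time": time; "joint_positions": joint angles; "joint_vel": joint speeds; "joint_efforts": joint torques, N m; "eef_pos": TCP position; "orientation": TCP orientation; "ft_force": force on the tool from outside, world axes, zero at the start; "moment": the same for the moment, N m; "finger_gap": finger opening in m.
Only numpy, scipy, OpenCV 4.12 (cv2) and the standard library are available. Lean on these libraries where they do the work, as an engineer would, in place of code of your own. Each camera call takes 0.05 s, during which the arm holds its last target. There are 200 camera calls.

## Task

Pick up the board holder (the aluminium socket with the blue grip and the green circuit board) and gently lower its open socket onto the small steel ball of the blue-based stand, so that it sits fully down and upright; do not drop it. Let go, then press its raised red latch lever fully down and move the gripper clear. Leave the black lens head where it is; the yellow-based stand with the big black ball does not fit.

Things in the scene. Friction and masses are not known exactly. Their poses are not given: they have to be found in the camera images.
- board_holder: Loose, 0.45 kg, upright on table. Origin: centre of open underside; z up. Aluminium bell 44 high, foot flange 80 across; cavity 52 across at mouth, 40 inside, 38 deep. On top a blue grip block, x 4 to 40 (centre 22), 28 wide across y (pinch here), z 44 to 80. Green circuit board upright at +x: x 58 to 75, 96 along y, z 14 to 84. Red lever towards -x. All mm, own frame.
- latch (a joint): Holder's red lever, bar 18 wide, 7 thick, 66 mm long from its hinge (along y, at x -4, z 52 mm in holder frame), pointing to -x. rad: 0 raised 40 deg (tip x -55, z 95), starts 0 to 0.15; 0.70 fully down at a hard stop: level, top at z 55.5, tip x -70. No spring, stays where left, moves at 1 to 2 N. Press down at about x -45, which stays over the flange.
- ball_stand: Fixed. Origin: centre of underside at table height, on the ball's axis; z up. Blue round base 110 mm across, 12 high; steel seat plate 84 across, top at z 40; neck 14 across; steel ball 28 across, centre z 62, top z 76. Seated, the holder's flange rests on the seat plate, its origin at z 40, the ball inside the bell; any yaw will do.
- lens_head: Bystander, leave alone: loose black plastic bell of the same shape (flange 80 mm across), grey block on top, upright round lens 78 mm across at its +x side; 91 mm high, 0.4 kg. Origin: centre of its underside, on the table; z up.
Not all that is in view belongs to the job. What is shaped like the ball_stand but orange is not meant.

How it is judged:
By the outcome, as a careful person would: the job done as asked, in the order asked, and still so for the second after the job is handed in, with the robot touching nothing.
It also fails if it takes over 48 s, if anything falls off the work surface, if the arm or the gripper's body presses on something with over 40 N, if the wrist force passes 120 N, or if a joint passes its speed limit or range.

## Working session

There is one attempt and no reset: what is moved stays moved. The work goes in short steps, Python scripts to look and compute and a tool call to move; the robot and the scene stay as the last step left them, time stands still between calls to the robot, and variables do not carry over. Pictures are saved under pics/ and viewed, about 8 in all and at most 12, crops included, and the job is handed in when it is done.

Besides the shell and the picture viewer there is one more tool, called after "Call:" as name(argument=value, ...) on one line, values as JSON. jog_arm: Moves the arm, as the interface text tells. Its arguments: {"type":"object","properties":{"increments":{"type":"string"},"force":{"type":"number"}},"required":["increments"]}

```bash
mkdir -p pics; cat > h.py <<'E'
import numpy as np, cv2
from workcell import manip, cams
def ray(f,u,v):
    K=f["K"];k=np.array([f["k1"],0,0,0,0],float)
    p=cv2.undistortPoints(np.array([[[u,v]]],float),np.array(K,float),k)[0,0]
    E=np.array(f["extrinsics"]);R=E[:3,:3];t=E[:3,3]
    return -R.T@t, R.T@np.array([p[0],p[1],1])
def onz(f,u,v,z):
    o,d=ray(f,u,v);return o+d*(z-o[2])/d[2]
def proj(f,P):
    E=np.array(f["extrinsics"]);r,_=cv2.Rodrigues(E[:3,:3])
    return cv2.projectPoints(np.array(P,float).reshape(-1,1,3),r,E[:3,3],np.array(f["K"],float),np.array([f["k1"],0,0,0,0],float))[0][:,0]
def hue(f,lo,hi,s=90,v=50):
    return cv2.inRange(cv2.cvtColor(f["color"],cv2.COLOR_BGR2HSV),(lo,s,v),(hi,255,255))
def blobs(m,a=60):
    n,l,st,c=cv2.connectedComponentsWithStats(m)
    return [(c[i].round(1).tolist(),st[i].tolist()) for i in range(1,n) if st[i,4]>a]
E
python3 - <<'E'
from h import *
import pickle
fs={n:cams.grab_frame(n) for n in("scene","top")}
pickle.dump(fs,open("f0.pkl","wb"))
for n in fs: cv2.imwrite(f"pics/{n}0.png",fs[n]["color"]);print(n,ray(fs[n],280,210))
print(manip.sense(),manip.finger_overhang)
E
```

```text
scene (array([0.74027231, 0.45337403, 0.69097619]), array([-0.2900635 , -0.54808248, -0.78455042]))
top (array([ 0.33736137, -0.01000767,  0.79294505]), array([ 0.18131249,  0.0072594 , -0.98351428]))
{'time': 0.1, 'joint_positions': array([-1.26060786e+00,  3.00449132e-01,  1.52151125e+00, -1.52724770e-05,
        1.32069961e+00, -6.66184301e-02]), 'joint_vel': array([ 0.00020995, -0.00023426, -0.00144269, -0.00173605, -0.0005902 ,
        0.00067047]), 'joint_efforts': array([-2.25087759e-03, -5.44385147e+01, -3.62372768e+01, -1.79810800e-04,
        3.05460191e-03, -6.32760361e-06]), 'eef_pos': array([ 0.2023015 , -0.51124103,  0.24776289]), 'orientation': array([-5.28820249e-04,  9.82304012e-01,  1.87292669e-01, -7.21755354e-05]), 'ft_force': array([-0.04616705,  0.42904103, -0.15313276]), 'moment': array([ 0.01863104, -0.01520464,  0.01672808]), 'finger_gap': 0.08533788479995555} 0.017
```

View pics/top0.png

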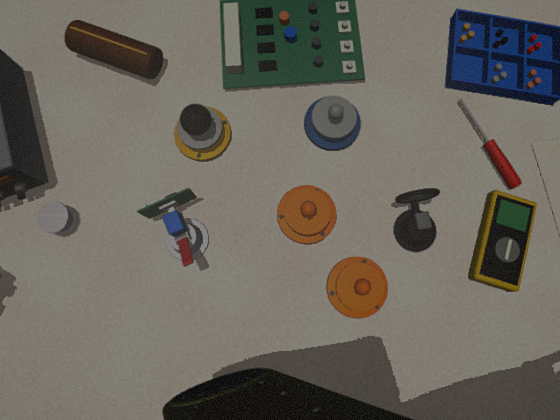

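View pics/scene0.png

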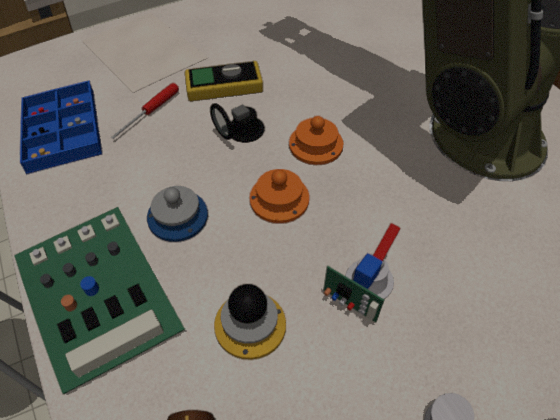

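Top view: the candidates for the stand are the blue-based steel ball (332,122), yellow with a black ball (203,132), and orange ones (307,213) and (357,287). The blue-based stand with the small steel ball fits. The holder, with blue grip, green board and red lever, is at (182,235). The black lens head at (415,225) stays.

```bash
python3 - <<'E'
from h import *
import pickle
fs=pickle.load(open("f0.pkl","rb"))
f=fs["top"];s=fs["scene"]
c=np.hstack([cv2.resize(f["color"][170:280,120:230],(400,400),interpolation=2),cv2.resize(f["color"][80:170,290:380],(400,400),interpolation=2)])
cv2.imwrite("pics/crop0.png",c)
def box(m,x0,x1,y0,y1):
    z=np.zeros_like(m);z[y0:y1,x0:x1]=m[y0:y1,x0:x1];return z
for n,ff,roi in(("top",f,(120,230,170,280)),("scene",s,(310,410,215,330))):
    for nm,a in(("blue",hue(ff,100,125,110)),("red",hue(ff,0,8,140)|hue(ff,172,180,140)),("green",hue(ff,50,95,60,30))):
        print(n,nm,blobs(box(a,*roi),25))
# stand: blue base outline
for n,ff,roi,in(("top",f,(295,370,85,160)),("scene",s,(140,215,170,245))):
    m=box(hue(ff,100,125,90,30),*roi);cs=cv2.findContours(m,0,1)[0];q=max(cs,key=len)
    h=cv2.convexHull(q);P=np.array([onz(ff,u,v,.012)[:2] for u,v in h[:,0]],np.float32)
    print(n,"base circle",cv2.minEnclosingCircle(P),cv2.fitEllipse(P.reshape(-1,1,2)))
print("balltop",onz(f,335.5,112,.062),onz(s,172,194,.062))
# holder
def hold(ff,roi):
    m=box(hue(ff,100,125,110),*roi);r=box(hue(ff,0,8,140)|hue(ff,172,180,140),*roi)
    for nm,a,z in(("blue",m,.08),("red",r,.075)):
        q=max(cv2.findContours(a,0,1)[0],key=len)
        b=cv2.boxPoints(cv2.minAreaRect(q)); print(nm,b.round(1).tolist(),[onz(ff,u,v,z)[:2].round(4).tolist() for u,v in b])
hold(f,(120,230,170,280));hold(s,(310,410,215,330))
E
```

```text
top blue [([172.6, 222.0], [163, 211, 20, 23, 302])]
top red [([184.9, 251.2], [178, 238, 15, 28, 234])]
top green [([174.5, 194.2], [161, 188, 28, 14, 43])]
scene blue [([367.0, 270.5], [353, 254, 29, 35, 609]), ([334.7, 295.9], [332, 292, 7, 8, 37])]
scene red [([386.4, 241.3], [374, 224, 26, 37, 397]), ([350.3, 305.5], [347, 302, 8, 8, 41])]
scene green [([350.8, 289.4], [324, 267, 60, 55, 821])]
top base circle ((0.6535325646400452, -0.10210379213094711), 0.05320461839437485) ((0.6535810232162476, -0.1020577996969223), (0.10552149266004562, 0.10568750649690628), 178.90042114257812)
scene base circle ((0.655509889125824, -0.09610415995121002), 0.05520511418581009) ((0.6554926633834839, -0.09750990569591522), (0.10665134340524673, 0.11292360723018646), 175.7958221435547)
balltop [ 0.65331961 -0.1028894   0.062     ] [ 0.65341824 -0.10295597  0.062     ]
blue [[162.0, 215.5], [176.3000030517578, 210.10000610351562], [183.39999389648438, 228.60000610351562], [169.10000610351562, 234.10000610351562]] [[0.4571, 0.1948], [0.4668, 0.1709], [0.4352, 0.157], [0.4256, 0.1807]]
red [[177.1999969482422, 239.6999969482422], [186.39999389648438, 237.39999389648438], [192.8000030517578, 263.1000061035156], [183.60000610351562, 265.3999938964844]] [[0.417, 0.1678], [0.4211, 0.1524], [0.3783, 0.1394], [0.3743, 0.1546]]
blue [[349.6000061035156, 277.79998779296875], [366.0, 251.5], [384.0, 262.79998779296875], [367.6000061035156, 289.0]] [[0.4841, 0.1841], [0.4376, 0.1575], [0.4251, 0.1869], [0.4715, 0.212]]
red [[372.79998779296875, 255.0], [390.6000061035156, 222.5], [400.0, 227.60000610351562], [382.29998779296875, 260.20001220703125]] [[0.4296, 0.1652], [0.3695, 0.1278], [0.3621, 0.1433], [0.4222, 0.1796]]
```

View pics/crop0.png

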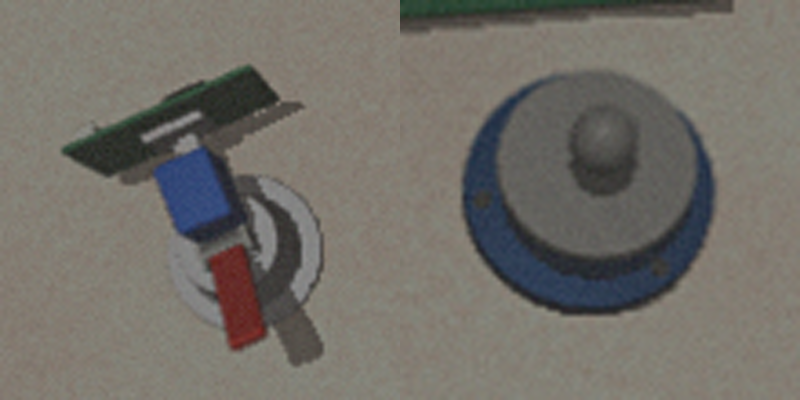

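The crop confirms both. On the left is the holder: blue grip top at crop (195,195), board top edge from (62,150) to (250,67), and flange centred near (245,252). On the right is the steel ball (605,137) on the blue base.

```bash
python3 - <<'E'
from h import *
import pickle
f=pickle.load(open("f0.pkl","rb"))["top"]
g=lambda x,y,z:onz(f,120+x*.275-.36,170+y*.275-.36,z)[:2]
a,b=g(62,150,.084),g(250,67,.084)
d=a-b;print("edge",a,b,np.linalg.norm(d)); yaw=np.arctan2(d[1],d[0])-np.pi/2
print("yaw",yaw)
ex=np.array([np.cos(yaw),np.sin(yaw)])
gt=np.array([g(x,y,.08) for x,y in((155,175),(211,150),(233,210),(178,238))]);print(gt,gt.mean(0), "o from grip",gt.mean(0)-.022*ex)
e=gt[0]-gt[3]+gt[1]-gt[2];print("yaw grip",np.arctan2(e[1],e[0]))
print("flange l/r",g(168,255,.004),g(323,250,.004),"bottom",g(238,330,.004))
print("o flange",g(245.5,252,.004))
print("o from board",(a+b)/2-.0665*ex)
E
```

```text
edge [0.46385727 0.23757251] [0.50425503 0.15130927] 0.09525400731233023
yaw 0.43797408421561634
[[0.45326407 0.19408341]
 [0.46536665 0.16843682]
 [0.43732961 0.15657964]
 [0.42397583 0.18149256]] [0.44498404 0.17514811] o from grip [0.42506056 0.16581778]
yaw grip 0.4031227408881942
flange l/r [0.42443155 0.20654505] [0.42809093 0.12718815] bottom [0.38700593 0.1686015 ]
o flange [0.42653002 0.16678308]
o from board [0.4238329  0.16623787]
```

Call:
jog_arm(increments="1 2.6 -3 0 0; 1 5.2 -6 0 0; 1 7.8 -9 0 0; 1 10.4 -12 0 0; 1 13 -15 0 -0.05", force=40)

```text
time: 0.52
eef_pos: [0.2681, -0.3222, 0.2479]
orientation: [-0.0, 0.977, 0.211, -0.0]
ft_force: [1.2, -0.0, -0.2]
finger_gap: 0.0855
```

Call:
jog_arm(increments="1 2.4 -3.1 0 0; 1 4.8 -6.2 0 0; 1 7.2 -9.3 0 0; 1 9.6 -12.4 0 0; 1 12 -15.5 0 0")

```text
time: 0.93
eef_pos: [0.3128, -0.1315, 0.2483]
orientation: [0.0, 0.977, 0.212, 0.0]
ft_force: [1.4, -0.6, 0.4]
finger_gap: 0.0851
```

Call:
jog_arm(increments="1 2.4 -3.1 0 0; 1 4.8 -6.2 0 0; 1 7.2 -9.3 0 0; 1 9.6 -12.4 0 0; 1 12 -15.5 0 0")

```text
time: 1.35
eef_pos: [0.358, 0.0595, 0.2484]
orientation: [0.0, 0.977, 0.212, 0.0]
ft_force: [1.3, -1.2, -0.4]
finger_gap: 0.0856
```

Call:
jog_arm(increments="1 3.2 -1.8 0 0; 1 6.4 -3.6 0 0; 1 9.6 -5.3 0 0; 1 12.8 -7.1 0 0; 1 12.8 -7.1 0 0")

```text
time: 1.77
eef_pos: [0.4472, 0.1787, 0.2471]
orientation: [-0.0, 0.977, 0.213, -0.001]
ft_force: [0.3, -0.4, -0.2]
finger_gap: 0.0853
```

```bash
python3 - <<'E'
from h import *
s=manip.sense();print(s["eef_pos"],s["orientation"],s["joint_positions"],s["ft_force"])
f=cams.grab_frame("wrist");import pickle;pickle.dump(f,open("w1.pkl","wb"))
cv2.imwrite("pics/w1.png",f["color"])
print(blobs(hue(f,100,125,110),200),blobs(hue(f,0,8,140)|hue(f,172,180,140),100))
h=np.array([.425,.166]);y=.43;R=np.array([[np.cos(y),-np.sin(y)],[np.sin(y),np.cos(y)]])
for p in((4,14,80),(4,-14,80),(40,-14,80),(40,14,80),(58,48,84),(58,-48,84)):
    print(p,proj(f,[*(h+R@np.array(p[:2])/1000),p[2]/1000]))
E
```

```text
[0.4471999  0.17870432 0.24705198] [-2.41403577e-04  9.77053558e-01  2.12992607e-01 -6.60836232e-04] [3.03811187e-01 1.48680907e-01 1.70903042e+00 6.23870286e-04
 1.28515480e+00 1.44515757e+00] [ 0.30712015 -0.41117868 -0.2113348 ]
[([550.3, 126.4], [540, 85, 20, 80, 935]), ([282.0, 194.3], [267, 173, 30, 43, 1163])] [([282.6, 249.2], [274, 219, 19, 61, 1038])]
(4, 14, 80) [[268.25701855 218.33090289]]
(4, -14, 80) [[297.72716703 218.29874317]]
(40, -14, 80) [[298.30039285 180.99785444]]
(40, 14, 80) [[267.80278253 181.03014291]]
(58, 48, 84) [[229.28431767 162.13763677]]
(58, -48, 84) [[336.94808028 162.02594695]]
```

View pics/w1.png

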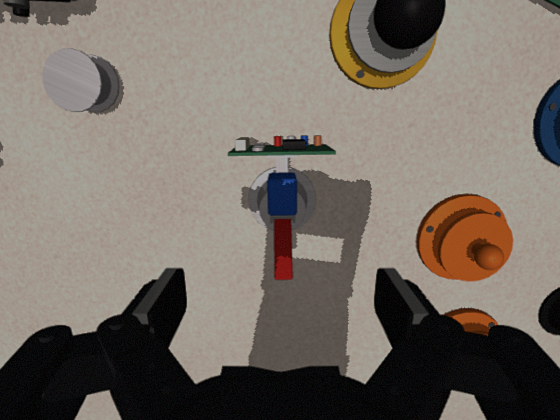

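The wrist view shows the grip at (282,195), the lever at (283,249) and the board line at y≈153. These agree with my pose estimate within about 2 mm. Descending in steps.

Call:
jog_arm(increments="1 0.1 0 3 0; 1 0.1 0 6 0; 1 0.1 0 9 0; 1 0.1 0 10 0; 1 0.1 0 10 0")

```text
time: 2.23
eef_pos: [0.4451, 0.1747, 0.1466]
orientation: [0.0, 0.977, 0.212, -0.002]
ft_force: [-0.2, -1.1, 1.1]
finger_gap: 0.0855
```

Call:
jog_arm(increments="1 0 0 0 0; 1 0 0 0 0")

```text
time: 2.4
eef_pos: [0.447, 0.1755, 0.1501]
orientation: [-0.0, 0.977, 0.212, 0.001]
ft_force: [-0.3, -0.0, 0.5]
finger_gap: 0.0851
```

```bash
python3 - <<'E'
from h import *
s=manip.sense();print(s["eef_pos"],s["ft_force"])
f=cams.grab_frame("wrist")
cv2.imwrite("pics/w2.png",f["color"])
h=np.array([.425,.166]);y=.43;R=np.array([[np.cos(y),-np.sin(y)],[np.sin(y),np.cos(y)]])
for p in((4,14,80),(4,-14,80),(40,-14,80),(40,14,80)):
    print(p,proj(f,[*(h+R@np.array(p[:2])/1000),p[2]/1000]))
print(blobs(hue(f,100,125,110),400))
E
```

```text
[0.44696206 0.175498   0.15012577] [-0.28211054 -0.00894821  0.54571325]
(4, 14, 80) [[258.90080854 261.74649249]]
(4, -14, 80) [[301.11705749 261.57852018]]
(40, -14, 80) [[301.98764951 209.45487942]]
(40, 14, 80) [[257.58629867 209.6341484 ]]
[([278.2, 225.8], [257, 194, 43, 63, 2550])]
```

View pics/w2.png

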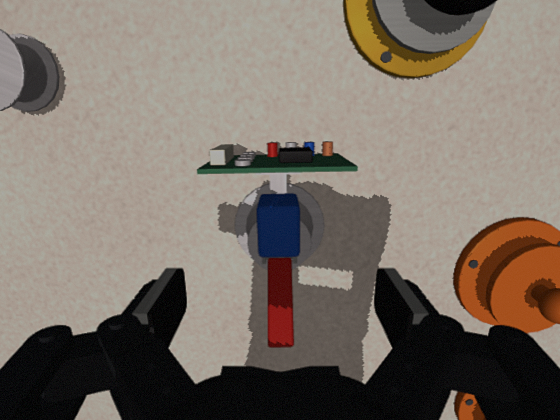

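The wrist view shows the grip (257–300, 194–257) laterally centred between the fingers and square to them. Lowering to the grasp height.

Call:
jog_arm(increments="1 0.1 0 2.5 0; 1 0.1 0 5 0; 1 0.1 0 7 0; 1 0.1 0 8 0; 1 0.1 0 8.2 0")

```text
time: 2.87
eef_pos: [0.4469, 0.1758, 0.0657]
orientation: [0.0, 0.977, 0.212, -0.001]
ft_force: [-1.0, 0.3, 0.9]
finger_gap: 0.0855
```

Call:
jog_arm(increments="1 0 0 0 0; 0.2 0 0 0 0; -0.1 0 0 0 0; -0.3 0 0 0 0; -0.5 0 0 0 0")

```text
time: 3.28
eef_pos: [0.4475, 0.176, 0.067]
orientation: [-0.0, 0.977, 0.212, 0.001]
ft_force: [0.2, 0.2, -0.8]
finger_gap: 0.0387
```

Call:
jog_arm(increments="-1 0 0 0 0; -1 0 0 0 0; -1 0 0 0 0; -1 0 0 0 0; -1 0 0 0 0", force=50)

```text
time: 3.7
eef_pos: [0.4474, 0.176, 0.0668]
orientation: [0.0, 0.977, 0.212, 0.0]
ft_force: [-1.5, -0.3, 5.9]
finger_gap: 0.0272
```

Call:
jog_arm(increments="-1 0 0 -0.5 0; -1 0 0 -2 0; -1 0 0 -4.5 0; -1 0 0 -7.5 0; -1 0 0 -10 0", force=70)

```text
time: 4.12
eef_pos: [0.4468, 0.1758, 0.1679]
orientation: [0.0, 0.977, 0.212, -0.0]
ft_force: [0.2, 0.3, -3.5]
finger_gap: 0.027
```

Call:
jog_arm(increments="-1 0 0 -1.5 0; -1 0 0 -2 0; -1 0 0 -2 0")

```text
time: 4.37
eef_pos: [0.4473, 0.1759, 0.187]
orientation: [-0.0, 0.977, 0.212, 0.001]
ft_force: [0.1, 0.2, -4.0]
finger_gap: 0.0267
```

```bash
python3 - <<'E'
from h import *
import pickle
s=manip.sense();print(s["time"],s["eef_pos"],s["orientation"],s["ft_force"],s["moment"],s["finger_gap"])
fs={n:cams.grab_frame(n) for n in("wrist","scene","top")}
pickle.dump(fs,open("f3.pkl","wb"))
im=np.zeros((420,800,3),np.uint8)
im[:,:400]=cv2.resize(fs["wrist"]["color"],(400,300))[0:300].copy() if 0 else cv2.copyMakeBorder(cv2.resize(fs["wrist"]["color"],(400,300)),0,120,0,0,0)
f=fs["scene"];p=proj(f,s["eef_pos"])[0].round().astype(int);print(p)
x0=max(0,p[0]-100);y0=max(0,p[1]-100)
im[:400,400:]=cv2.resize(f["color"][y0:y0+200,x0:x0+200],(400,400),interpolation=2);print(x0,y0)
cv2.imwrite("pics/lift.png",im)
E
```

```text
4.3667 [0.44728714 0.17593691 0.18703616] [-6.30902317e-05  9.77314084e-01  2.11793872e-01  7.29738763e-04] [ 0.06512116  0.21106619 -4.04527412] [-0.00252336 -0.09118355 -0.01835242] 0.026703325862791474
[379 219]
279 119
```

View pics/lift.png

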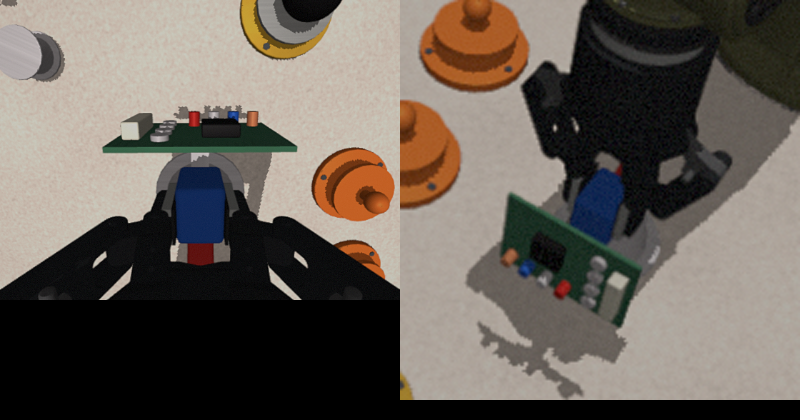

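Wrist panel: the grip (200,205) is held between the pads, with the board top edge at y≈151 and level. Scene panel: the holder is airborne and looks about upright. Next I check tilt against a rigid lift.

```bash
python3 - <<'E'
from h import *
import pickle
fs=pickle.load(open("f3.pkl","rb"));f=fs["wrist"]
w2=cv2.imread("pics/w2.png")
def rows(img,u,lo,hi):
    m=cv2.inRange(cv2.cvtColor(img,cv2.COLOR_BGR2HSV),(lo,70,25),(hi,255,255))[:,u]
    k=np.flatnonzero(m); 
    return [(a[0],a[-1]) for a in np.split(k,np.flatnonzero(np.diff(k)>2)+1) if len(a)>2]
for n,i in(("w2",w2),("lift",f["color"])):
    print(n,"green",[rows(i,u,45,95) for u in(215,230,330,345)],"blue",[rows(i,u,100,125) for u in(270,280,290)])
# predicted rows for rigid upright hold with offset dx along tool x
t=np.array([.4473,.1759]);y=.427;ex=np.array([np.cos(y),np.sin(y)])
for dx in(-.004,0,.004):
    h=t-(.022-dx)*ex
    q=lambda x,z:proj(f,[*(h+ex*x/1000),.120+z/1000])[0,1].round(1)
    print(dx,"boardtop58",q(58,84),"61",q(61,84),"boardbot61",q(61,14),"62",q(62,84),"gripfront top",q(40,80),"bot",q(40,44),"flange front",q(40,4),"board bot58",q(58,14))
o,d=ray(f,280,210);print(o-manip.sense()["eef_pos"],d)
E
```

```text
w2 green [[(np.int64(167), np.int64(172))], [(np.int64(161), np.int64(172))], [(np.int64(157), np.int64(170))], [(np.int64(159), np.int64(170))]] blue [[(np.int64(194), np.int64(256))], [(np.int64(194), np.int64(256))], [(np.int64(193), np.int64(256))]]
lift green [[(np.int64(173), np.int64(185)), (np.int64(199), np.int64(212))], [(np.int64(199), np.int64(212))], [(np.int64(193), np.int64(212))], [(np.int64(176), np.int64(212))]] blue [[(np.int64(234), np.int64(340))], [(np.int64(234), np.int64(340))], [(np.int64(234), np.int64(339))]]
-0.004 boardtop58 234.9 61 227.0 boardbot61 185.7 62 224.3 gripfront top 274.7 bot 240.2 flange front 215.9 board bot58 190.9
0 boardtop58 224.3 61 216.3 boardbot61 178.7 62 213.6 gripfront top 265.3 bot 232.6 flange front 209.7 board bot58 183.9
0.004 boardtop58 213.6 61 205.3 boardbot61 171.6 62 202.6 gripfront top 255.8 bot 224.9 flange front 203.3 board bot58 176.9
[0.06721034 0.03113601 0.12807714] [-0.25641201 -0.11739702 -0.95943849]
```

```bash
python3 - <<'E'
from h import *
import pickle
f=pickle.load(open("f3.pkl","rb"))["wrist"]
E=np.array(f["extrinsics"]);y=.427;ex=np.array([np.cos(y),np.sin(y)])
t1=np.array([.4470,.1755,.1501]);t3=np.array([.4473,.1759,.1870])
g=dict(f)
E2=E.copy();E2[:3,3]=E[:3,3]-E[:3,:3]@(t1-t3);g["extrinsics"]=E2
X=lambda F,v,z,t:round(float((onz(F,280,v,z)[:2]-t[:2])@ex)*1000,1)
print("w2 grip back top",X(g,256.7,.080,t1),"grip front bot",X(g,193.5,.044,t1),"board top",X(g,171.5,.084,t1))
for dz in(-.002,0,.002):print("lift",dz,X(f,340.3,.2+dz,t3),X(f,233.5,.164+dz,t3),X(f,212.5,.204+dz,t3))
E
```

```text
w2 grip back top -16.4 grip front bot 17.8 board top 40.8
lift -0.002 -18.1 16.8 39.8
lift 0 -16.5 17.5 40.4
lift 0.002 -14.9 18.3 41.0
```

The grip and board points match a rigid lift, so there is no tilt or slip. Carrying it over to the stand.

Call:
jog_arm(increments="-1 0 0 -1 0; -1 0.1 0.5 -2.5 0; -1 0.4 1.5 -3 0; -1 1 3.5 -3 0; -1 1.8 6.5 -3 0")

```text
time: 4.93
eef_pos: [0.4907, 0.1242, 0.2166]
orientation: [-0.0, 0.977, 0.213, 0.0]
ft_force: [0.4, -0.1, -3.7]
finger_gap: 0.027
```

Call:
jog_arm(increments="-1 0.8 3 0 0; -1 1.6 6 0 0; -1 2.5 9 0 0; -1 3.3 12 0 0; -1 4.2 15 0 0")

```text
time: 5.35
eef_pos: [0.5916, 0.0029, 0.2157]
orientation: [-0.0, 0.977, 0.212, -0.0]
ft_force: [-0.1, 0.8, -4.2]
finger_gap: 0.027
```

Call:
jog_arm(increments="-1 0.8 3 0 0; -1 1.6 6 0 0; -1 2.4 8.5 0 0; -1 3 11 0 0; -1 3.4 12.4 0 0")

```text
time: 5.77
eef_pos: [0.674, -0.0969, 0.2151]
orientation: [-0.0, 0.977, 0.211, -0.001]
ft_force: [-0.4, 0.1, -4.2]
finger_gap: 0.027
```

Call:
jog_arm(increments="-1 0 0 0.5 0; -1 0 0 2 0; -1 0 0 3 0; -1 0 0 3 0")

```text
time: 6.1
eef_pos: [0.6719, -0.0937, 0.1829]
orientation: [-0.001, 0.977, 0.212, -0.002]
ft_force: [0.2, 0.4, -4.6]
finger_gap: 0.0268
```

```bash
python3 - <<'E'
from h import *
import pickle
s=manip.sense();print(s["time"],s["eef_pos"],s["orientation"],s["ft_force"],s["finger_gap"])
fs={n:cams.grab_frame(n) for n in("wrist","scene","top")}
pickle.dump(fs,open("f4.pkl","wb"))
t=s["eef_pos"];q=s["orientation"];y=2*np.arctan2(q[2],q[1]);ex=np.array([np.cos(y),np.sin(y)])
o=t[:2]-.0214*ex; d=np.array([.6535,-.1025])-o
print("holder",o,"corr tool x,y cm",100*d@ex,100*d@np.array([ex[1],-ex[0]]))
f=fs["scene"];c=f["color"][80:290,60:340]
cv2.imwrite("pics/over.png",cv2.resize(c,(800,600),interpolation=2))
E
```

```text
6.1 [ 0.67190477 -0.0936732   0.18285549] [-0.00103502  0.97730762  0.21180905 -0.00238188] [ 0.21906828  0.35993418 -4.63729078] 0.026796274876981368
holder [ 0.65242492 -0.10253297] corr tool x,y cm 0.09922630692591852 0.041507701697799736
```

View pics/over.png

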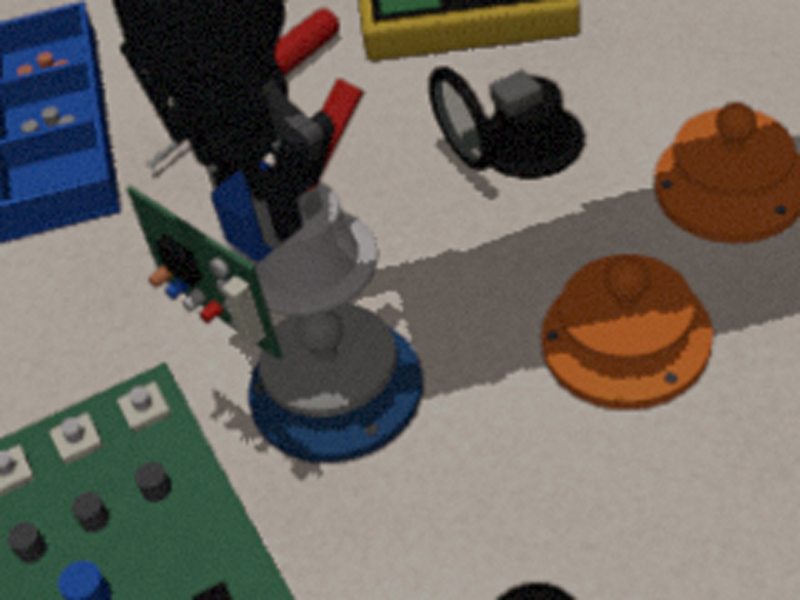

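The crop shows the bell (315,265) hanging directly above the steel ball (320,330) of the blue stand, with the others clear. Lowering in slow steps while watching the force.

Call:
jog_arm(increments="-1 0.1 0 0.8 0; -1 0.1 0 1.8 0; -1 0.1 0 2.8 0; -1 0.1 0 3.6 0; -1 0.1 0 4 0")

```text
time: 6.67
eef_pos: [0.6734, -0.0933, 0.1441]
orientation: [-0.0, 0.977, 0.212, -0.001]
ft_force: [-0.5, 0.4, -5.1]
finger_gap: 0.0269
```

Call:
jog_arm(increments="-1 0 0 0.5 0; -1 0 0 1 0; -1 0 0 1.5 0; -1 0 0 2 0; -1 0 0 2 0")

```text
time: 7.08
eef_pos: [0.6736, -0.0933, 0.1251]
orientation: [-0.0, 0.977, 0.212, -0.001]
ft_force: [-0.7, 0.0, -4.1]
finger_gap: 0.0267
```

Call:
jog_arm(increments="-1 0 0 0.2 0; -1 0 0 0.4 0; -1 0 0 0.6 0; -1 0 0 0.8 0; -1 0 0 0.8 0")

```text
time: 7.5
eef_pos: [0.6738, -0.0934, 0.1178]
orientation: [-0.0, 0.977, 0.212, -0.0]
ft_force: [-0.3, 0.5, -5.1]
finger_gap: 0.0272
```

```bash
python3 - <<'E'
from h import *
s=manip.sense();print(s["time"],s["eef_pos"],s["ft_force"],s["moment"])
E
```

```text
7.5 [ 0.67383091 -0.09337623  0.11784804] [-0.27559204  0.4791491  -5.13789852] [-0.00115673  0.00027787 -0.0386224 ]
```

Call:
jog_arm(increments="-1 0 0 0.2 0; -1 0 0 0.4 0; -1 0 0 0.6 0; -1 0 0 0.8 0; -1 0 0 0.8 0")

```text
time: 7.92
eef_pos: [0.6738, -0.0933, 0.1097]
orientation: [-0.0, 0.977, 0.212, -0.0]
ft_force: [-0.1, -0.1, -4.4]
finger_gap: 0.0271
```

Call:
jog_arm(increments="-1 0 0 0.1 0; -1 0 0 0.2 0; -1 0 0 0.2 0")

```text
time: 8.17
eef_pos: [0.6739, -0.0934, 0.1081]
orientation: [-0.0, 0.977, 0.212, -0.0]
ft_force: [-0.0, 0.7, -4.5]
finger_gap: 0.0272
```

Call:
jog_arm(increments="-1 0 0 0.1 0; -1 0 0 0.1 0; -1 0 0 0.1 0")

```text
time: 8.42
eef_pos: [0.6739, -0.0934, 0.1073]
orientation: [0.0, 0.977, 0.212, -0.0]
ft_force: [-0.7, -0.3, -3.7]
finger_gap: 0.0271
```

Call:
jog_arm(increments="-1 0 0 0.1 0; -1 0 0 0.1 0; -1 0 0 0.1 0")

```text
time: 8.67
eef_pos: [0.6742, -0.0933, 0.107]
orientation: [0.0, 0.977, 0.212, 0.0]
ft_force: [-2.2, 1.9, 3.6]
finger_gap: 0.0268
```

```bash
python3 - <<'E'
from h import *
s=manip.sense();print(s["time"],s["eef_pos"],s["ft_force"],s["moment"])
E
```

```text
8.6667 [ 0.67420451 -0.09333699  0.10698823] [-2.2153186   1.85511149  3.58915619] [0.15135732 0.27180154 0.00434347]
```

The force turned to +3.6 N at TCP z = 0.107, which is exactly the seated height. Releasing gradually.

Call:
jog_arm(increments="-0.3 0 0 0 0; -0.2 0 0 0 0; 0 0 0 0 0; 0.3 0 0 0 0; 0.5 0 0 0 0")

```text
time: 9.08
eef_pos: [0.674, -0.0934, 0.1063]
orientation: [0.0, 0.977, 0.212, 0.0]
ft_force: [-0.3, 0.4, 0.3]
finger_gap: 0.0638
```

Call:
jog_arm(increments="1 0 0 0 0; 1 0 0 0 0; 1 0 0 0 0; 1 0 0 0 0")

```text
time: 9.42
eef_pos: [0.674, -0.0934, 0.1063]
orientation: [0.0, 0.977, 0.212, 0.0]
ft_force: [0.3, 0.9, 0.1]
finger_gap: 0.0855
```

Call:
jog_arm(increments="1 0 0 -1 0; 1 0 0 -4 0; 1 0 0 -8 0; 1 0 0 -11 0; 1 0 0 -11 0")

```text
time: 9.83
eef_pos: [0.6757, -0.0937, 0.225]
orientation: [0.002, 0.977, 0.212, 0.005]
ft_force: [0.0, -0.1, 1.0]
finger_gap: 0.0854
```

```bash
python3 - <<'E'
from h import *
import pickle
s=manip.sense();print(s["time"],s["eef_pos"],s["ft_force"],s["finger_gap"])
fs={n:cams.grab_frame(n) for n in("wrist","scene","top")}
pickle.dump(fs,open("f5.pkl","wb"))
a=cv2.resize(fs["wrist"]["color"],(400,300));b=cv2.resize(fs["scene"]["color"][120:270,90:290],(400,300),interpolation=2)
cv2.imwrite("pics/seated.png",np.hstack([a,b]))
f=fs["wrist"]
def rows(u,lo,hi):
    k=np.flatnonzero(hue(f,lo,hi,70,25)[:,u]);return [(a[0],a[-1]) for a in np.split(k,np.flatnonzero(np.diff(k)>2)+1) if len(a)>2]
y=.427;ex=np.array([np.cos(y),np.sin(y)]);t=s["eef_pos"]
X=lambda v,z:round(float((onz(f,280,v,z)[:2]-np.array([.6535,-.1025]))@ex)*1000,1)
print(rows(280,100,125),rows(230,45,95),rows(330,45,95),rows(280,0,8))
for r in rows(280,100,125):print("back top (4)",X(r[1]+.5,.12),"front bot (40)",X(r[0]-.5,.084))
for r in rows(230,45,95):print("board top",X(r[1]+.5,.124),"(~61.5)")
E
```

```text
9.8333 [ 0.67571954 -0.09369026  0.22497596] [ 0.01788242 -0.07798113  0.95448609] 0.08544103233114393
[(np.int64(0), np.int64(17)), (np.int64(187), np.int64(240))] [(np.int64(23), np.int64(103)), (np.int64(162), np.int64(166))] [(np.int64(11), np.int64(35)), (np.int64(48), np.int64(140)), (np.int64(155), np.int64(166))] [(np.int64(243), np.int64(319))]
back top (4) 158.7 front bot (40) 180.4
back top (4) 5.9 front bot (40) 40.4
board top 105.4 (~61.5)
board top 63.1 (~61.5)
```

View pics/seated.png

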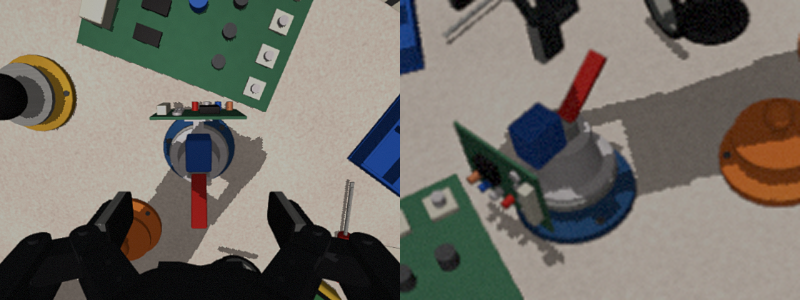

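The holder is seated upright on the blue stand in both panels, grip and board readings agree within 2 mm, and the lever is still raised. Now I shut the fingers and move over the lever (tool x −6.3 cm).

Call:
jog_arm(increments="-1 -1.5 0 0 0; -1 -3.5 0 0 0; -1 -5.5 0 0 0; -1 -6.3 0 0 0; -1 -6.3 0 0 0")

```text
time: 10.4
eef_pos: [0.6156, -0.12, 0.2157]
orientation: [-0.0, 0.977, 0.211, -0.001]
ft_force: [0.6, -0.1, 0.6]
finger_gap: 0.0251
```

Call:
jog_arm(increments="-1 0 0 0.5 0; -1 0 0 1.5 0; -1 0 0 3 0; -1 0 0 4 0; -1 0 0 4 0")

```text
time: 10.82
eef_pos: [0.616, -0.1188, 0.1727]
orientation: [-0.001, 0.977, 0.212, -0.002]
ft_force: [0.0, -0.5, -0.6]
finger_gap: -0.0002
```

```bash
python3 - <<'E'
from h import *
s=manip.sense();print(s["time"],s["eef_pos"],s["orientation"],s["ft_force"],s["finger_gap"])
d=s["eef_pos"][:2]-np.array([.6535,-.1025]);y=.427
print(d@[np.cos(y),np.sin(y)],d@[-np.sin(y),np.cos(y)])
f=cams.grab_frame("scene")
a=cv2.resize(cams.grab_frame("wrist")["color"],(400,300));b=cv2.resize(f["color"][110:260,90:290],(400,300),interpolation=2)
cv2.imwrite("pics/lev.png",np.hstack([a,b]))
E
```

```text
10.8167 [ 0.61602906 -0.11881261  0.17272781] [-0.0011131   0.97726114  0.2120256  -0.00213846] [ 0.02208748 -0.47041723 -0.55070397] -0.00016226390635000476
-0.0408622458230727 0.0006703515424151613
```

View pics/lev.png

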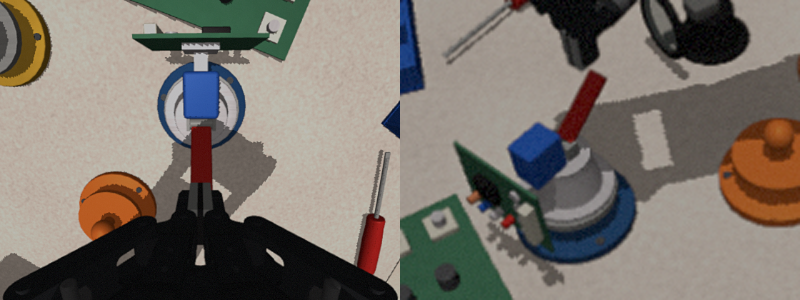

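The shut fingertips (201,195) are centred over the raised red lever (201,150). Pressing down gradually.

Call:
jog_arm(increments="-1 0 0 0.8 0; -1 0 0 1.6 0; -1 0 0 2.2 0; -1 0 0 2.8 0; -1 0 0 3.3 0")

```text
time: 11.33
eef_pos: [0.6165, -0.1194, 0.1426]
orientation: [-0.0, 0.977, 0.212, -0.0]
ft_force: [0.4, -0.4, 0.8]
finger_gap: 0.0
```

Call:
jog_arm(increments="-1 0 0 0.5 0; -1 0 0 1 0; -1 0 0 1.5 0; -1 0 0 2 0; -1 0 0 2.3 0")

```text
time: 11.75
eef_pos: [0.6164, -0.1195, 0.1196]
orientation: [-0.0, 0.977, 0.212, -0.0]
ft_force: [-1.4, -0.5, 1.5]
finger_gap: 0.0002
```

Call:
jog_arm(increments="-1 0 0 0.2 0; -1 0 0 0.4 0; -1 0 0 0.5 0; -1 0 0 0.6 0; -1 0 0 0.6 0")

```text
time: 12.17
eef_pos: [0.6166, -0.1194, 0.1142]
orientation: [0.0, 0.977, 0.212, 0.0]
ft_force: [-0.7, -1.1, 0.1]
finger_gap: -0.0003
```

Call:
jog_arm(increments="-1 0 0 0.1 0; -1 0 0 0.2 0; -1 0 0 0.2 0; -1 0 0 0.2 0")

```text
time: 12.5
eef_pos: [0.6167, -0.1195, 0.1125]
orientation: [0.0, 0.977, 0.212, 0.0]
ft_force: [-1.3, -1.1, 3.9]
finger_gap: 0.0004
```

Call:
jog_arm(increments="-1 0 0 0.1 0; -1 0 0 0.1 0; -1 0 0 0.1 0")

```text
time: 12.75
eef_pos: [0.6167, -0.1195, 0.1123]
orientation: [0.0, 0.977, 0.212, 0.0]
ft_force: [-4.4, -0.0, 10.4]
finger_gap: 0.0
```

It reached 10 N at z = 0.1123, the predicted hard stop. Retracting.

Call:
jog_arm(increments="-1 0 0 -0.5 0; -1 0 0 -2.5 0; -1 0 0 -6 0; -1 0 0 -10 0; -1 0 0 -14 0")

```text
time: 13.17
eef_pos: [0.6162, -0.1193, 0.2526]
orientation: [-0.0, 0.977, 0.212, -0.0]
ft_force: [0.5, -1.2, 1.3]
finger_gap: 0.0001
```

Call:
jog_arm(increments="-1 -3 0 0 0; -1 -6 0 0 0; -1 -9 0 0 0; -1 -11 0 0 0; -1 -11 0 0 0")

```text
time: 13.58
eef_pos: [0.5142, -0.1662, 0.2518]
orientation: [0.0, 0.978, 0.211, 0.0]
ft_force: [0.7, -0.5, 0.4]
finger_gap: 0.0001
```

Call:
jog_arm(increments="-1 0 0 0 0; -1 0 0 0 0; -1 0 0 0 0; -1 0 0 0 0; -1 0 0 0 0")

```text
time: 14.0
eef_pos: [0.5169, -0.1647, 0.251]
orientation: [-0.0, 0.977, 0.212, -0.0]
ft_force: [-0.5, 0.1, -0.3]
finger_gap: 0.0003
```

```bash
python3 - <<'E'
from h import *
s=manip.sense();print(s["time"],s["eef_pos"],s["ft_force"])
f=cams.grab_frame("scene");w=cams.grab_frame("wrist")
a=cv2.resize(w["color"],(400,300));b=cv2.resize(f["color"][120:270,90:290],(400,300),interpolation=2)
cv2.imwrite("pics/end.png",np.hstack([a,b]))
y=.427;ex=np.array([np.cos(y),np.sin(y)]);P=lambda x,z:[*(np.array([.6535,-.1025])+ex*x/1000),.04+z/1000]
print("lever tip down/raised (scene)",proj(f,[P(-70,52),P(-55,95)]).round(1).tolist(),"red",blobs(hue(f,0,8,140)|hue(f,172,180,140),80))
print("wrist tip",proj(w,[P(-70,55.5),P(-55,95)]).round(1).tolist(),blobs(hue(w,0,8,140)|hue(w,172,180,140),80))
E
```

```text
14.0 [ 0.51689213 -0.164652    0.25097854] [-0.49698262  0.14393676 -0.33189198]
lever tip down/raised (scene) [[198.0, 158.2], [188.4, 145.0]] red [([160.4, 98.0], [143, 83, 35, 32, 417]), ([185.5, 168.9], [170, 157, 31, 24, 282])]
wrist tip [[280.5, 106.0], [280.7, 82.3]] [([280.8, 63.8], [270, 24, 23, 82, 1755]), ([495.2, 225.4], [480, 185, 31, 82, 1811])]
```

View pics/end.png

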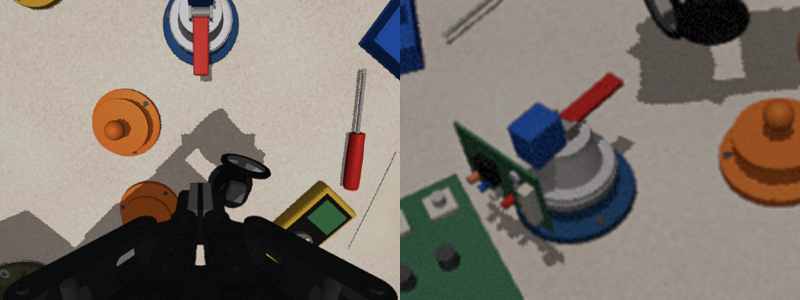

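The lever tip ends at wrist row 106, against 106 predicted for fully down and 82 for raised. The holder is upright on the stand and the gripper is clear, so I'm handing in.

```bash
python3 -c "
from workcell import manip
print(manip.finish_job())"
```

```text
the job is handed in; nothing more can be done
None
```

I lowered the board holder onto the steel ball of the blue-based stand, released it, pressed the red latch fully down and moved the gripper clear. The job was handed in at about 14 s on the robot's clock, and no verdict is reported.

- **Seating:** contact came at TCP z = 0.107 m, exactly the expected seated height, at about 8 N. Camera readings after release put the holder on the ball's axis within about 2 mm. It looked upright in the pictures.
- **Latch:** the hard stop was felt at z = 0.112 m with about 10 N, where predicted. In the last pictures the lever tip was where it should be when fully down (wrist row 106, against 82 if raised).
- **Clear of everything:** the final wrist force was about 0.6 N, within sensor noise. The gripper ended about 0.23 m up, and I never touched the lens head or the other stands.

No check failed. The estimates of the holder's position along its own x axis differed by 2 to 3 mm, which is within the fit.

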